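Stow the helmet fixture's change parts

TASK

Put the change parts of the helmet fixture away: stand the white round post, the white square post and the white oblong key upright on the floor of the nests whose openings match their outlines. Slide back the cover of the flat tool case, set the small steel marking insert inside the compartment, and slide the cover fully shut again. Let go of everything at the end.

Things in the scene. Friction and masses are not known exactly. Their poses are not given: they have to be found in the camera images.
- round_post: Loose white plastic round post, standing: diameter 36 mm up to 50 mm high, then a cone to its blunt tip at 74 mm. About 90 g. Origin: centre of its underside; z up along it.
- square_post: Loose white plastic square post, standing: 34 x 34 mm up to 50 mm high, then a 20 x 20 mm neck to 64 mm. About 80 g. Origin: centre of its underside; x and y square to its sides, z up.
- oblong_key: Loose white plastic rectangular key, standing: 70 mm along its x, 22 mm along its y, 46 mm high, two small steel screws in its top. About 90 g. Origin: centre of its underside.
- insert: Loose small steel cylinder (marking insert), standing: diameter 32 mm, 34 mm high, dark dial with a bright pointer on its top. About 190 g. Origin: centre of its underside.
- round_nest: Nest of the round post. Fixed dark steel plate 104 x 78 x 6 mm (long side along its x) carrying a raised aluminium rim, 6 mm wide and 8 mm high, round a round opening of 52 mm diameter. The floor of the opening is the plate's top, 6 mm above the table; the rim's top is at 14 mm. Origin: underside of the plate, below the centre of the opening.
- square_nest: Nest of the square post. Fixed dark steel plate 104 x 78 x 6 mm (long side along its x) carrying a raised aluminium rim, 6 mm wide and 8 mm high, round a square opening of 50 x 50 mm, sides along its x and y. The floor of the opening is the plate's top, 6 mm above the table; the rim's top is at 14 mm. Origin: underside of the plate, below the centre of the opening.
- oblong_nest: Nest of the oblong key. Fixed dark steel plate 104 x 78 x 6 mm (long side along its x) carrying a raised aluminium rim, 6 mm wide and 8 mm high, round a rectangular opening of 86 mm along its x by 38 mm along its y. The floor of the opening is the plate's top, 6 mm above the table; the rim's top is at 14 mm. Origin: underside of the plate, below the centre of the opening.
- case: Fixed flat grey plastic tool case, 112 mm along its x, 226 mm along its y, 46 mm high, two 8 mm high guide rails outside along its long sides to 53 mm. At its -y end lies the only compartment: 100 x 100 mm inside, walls 6 mm, floor 6 mm above the table, 40 mm clear depth below the cover; the rest (towards its +y) is a closed deck 45 mm high over which the cover slides. Origin: on the table, below the centre of the compartment; x and y along its sides.
- cover (a joint): Sliding cover of the case, in m: 0 = fully shut over the compartment, 0.106 = fully back over the deck, against its stop (compartment fully open). It moves along the case's +y as it opens, stays where left, and slides with about 2 N of friction. Aluminium plate 111 x 112 x 5 mm, top 51.5 mm above the table.
- cover_grip (a point): Top centre of the cover's black upright grip ridge, which is 50 mm along the case's x, 14 mm along the case's y (the sliding direction) and 28 mm high from 51.5 to 79.5 mm above the table; it stands at the cover's middle and moves with it.
Things that resemble listed ones, but are neither listed nor needed, are in the scene too. What is shaped like the round_post but blue or green is not meant.

How it is judged (in metres and radians):
On the way, in this order (a step that is already met when the one before it is completed fails the run):
1. the cover is slid back (value of joint cover above 0.06 m), for 0.2 s.
2. the insert is in the compartment (x of insert in the frame of case between -0.048 and 0.048 m and y of insert in the frame of case between -0.048 and 0.048 m and z of insert in the frame of case between 0.002 and 0.024 m), for 0.2 s.
At the end, for the whole second after the job is handed in: Each white part stands upright (within 7 degrees) and still on the floor of its own matching nest, within 13 mm of the opening's centre, the key along its opening (within 20 degrees); the steel insert is at rest inside the case's compartment and the cover is shut to within 8 mm (all of step 2 and horizontal distance between round_post and round_nest below 0.013 m and z of round_post in the frame of round_nest between 0.003 and 0.01 m and angle between each of round_post, square_post, oblong_key's own z axis and vertical below 0.12 rad and linear speed of each of round_post, square_post, oblong_key, insert below 0.02 m/s and horizontal distance between square_post and square_nest below 0.013 m and z of square_post in the frame of square_nest between 0.003 and 0.01 m and horizontal distance between oblong_key and oblong_nest below 0.013 m and z of oblong_key in the frame of oblong_nest between 0.003 and 0.01 m and angle between the x axis of oblong_key and the x axis of oblong_nest, either way round below 0.35 rad and value of joint cover between -0.008 and 0.008 m); the robot touches nothing.
It also fails if it takes over 131 s, if anything falls off the work surface, if the arm or the gripper's body presses on something with over 40 N, if the wrist force passes 120 N, or if a joint passes its speed limit or range.

ROBOT

A 6-joint arm with a two-finger parallel gripper is mounted at the origin on the work surface. World frame = base frame: x ahead of the robot, y to its left, z up, the work surface at z = 0. Lengths are in mm, angles in rad, forces in N, time in s.
With the tool pointing down it reaches from about 300 to 875 mm from the base axis. Payload 4.2 kg.
Tool frame: the origin (TCP) lies midway between the tips of the shut fingers; the grasp point (between the pads) lies 19 mm behind it; z points along the fingers, x is the direction in which the jaws open and shut, and the axes are right-handed (so a half turn about z gives the same grasp; the last joint's range is limited). The gripper opens to 85 mm and grips with 20 to 120 N. Pads are 22 mm wide; open, the fingers measure 114 mm over their backs; the gripper's body (76 mm by 85 mm) begins 54 mm behind the grasp point. The pads swing forward as they close: fully open they stand 13 mm farther back than shut.
Start: joints at [1.317, 0.32, 1.565, -0, 1.257, -0.02], TCP at [133.214, 559.37, 231.338] pointing down, gripper open.
Joint ranges: [-3.11, 3.11], [-0.84, 2.01], [0.21, 2.61], [-1.34, 4.49], [0.05, 2.63], [-2.56, 2.56]. Speed limits (rad/s): [2.57, 2.57, 3.14, 3.14, 3.14, 3.14].

INTERFACE

Orientations are given as a rotation vector (axis times angle).
In Python, from workcell import env gives the robot as it stands.
- The arm moves only by the shell command python3 -m crank 'ROWS' [FORCE]. ROWS is text: rows parted by semicolons, each of 7 numbers parted by spaces: the turn, a rotation vector about the tool's x, y, z in rad, then the shift along the tool's x, y, z in m, then the closure, from 0 (fully open) to 1 (shut). A call has exactly 5 rows; each row shifts and turns the commanded pose from where the row before left it, along the tool's axes as they then stand; what a row does not reach is not made up. A row lasts 1/12 s, in which the tool goes at most 41.7 mm and 7.16 degrees, less where a joint would pass 70% of its speed; a pose out of reach is approached as far as the arm can. A call with a gripper value outside its range is refused whole. The fingers move at their own pace and stop on an object; FORCE is the grip in N (left out, the last holds). Time passes only in rows, so rows that do not move let the fingers close, or fill a call up. It gives the time, the measured TCP pose, the force and the opening at its end, in the units of the state.
- env.observe(): the state, without advancing time (a new reading comes with each control period).
- env.get_image(name): name is "scene" or "side" or "wrist"; returns a dict with "pixels" (400x640x3 uint8, red, green, blue), "range_z" (400x640 float32, mm along the optical axis (not along the pixel's ray), 0 where there is no reading), "vertical_fov" (degrees; the focal length in pixels is half the picture's height over the tangent of half this angle, whatever the lens; pixels are square), "cx", "cy" (the principal point, pixels), "R" (3x3) and "t" (3): a world point X has camera coordinates R X + t; the wrist camera has in their place "hand_eye" (4x4, takes a point from camera to tool coordinates, whose origin is the TCP and whose axes are the tool frame's). Camera axes: x right, y down, z forward; pixel columns grow to the right and rows downward; lengths in mm; the calibration is good to about 2 mm. A picture is of the moment at which its call begins: read the wrist's pose just before it.
- env.job_done(): hands the job in, once; it reports no verdict.
Trained networks look in a picture, given as the dict that the camera call returned (one of the last four; its "shot" number tells which), for a name from the list of things; names that differ only in an ending like _2 or _b are one class to them, and where a whole thing is asked for, a point or a joint stands for the part that bears it (a point fixed in the world has none). Each returns a list of dicts, best first, with "conf" (0 to 1); they miss things now and then, are a little off and sometimes report something else, mostly with a low value. They report only what shows in the picture. A call takes as long as a camera call. They do not tell look-alikes from the thing itself.
- env.cut_out(picture, name): "region" (400x640 bool, what is visible of it) and "extent" ([left, top, right, bottom] in pixels, round what is visible of it).
- env.spot_point(picture, name): "point" ([column, row] in pixels: a listed point, or the origin of a listed thing).
The state is a dict: "time_s": time; "qpos": joint angles; "joint_velocities": joint speeds; "joint_torque": joint torques, N m; "tcp_pos": TCP position; "eef_rot": TCP orientation; "force": force on the tool from outside, world axes, zero at the start; "wrist_torque": the same for the moment, N m; "finger_gap": finger opening in mm.
Only numpy, scipy, OpenCV 4.12 (cv2) and the standard library are available. Lean on these libraries where they do the work, as an engineer would, in place of code of your own. Each camera call takes 0.05 s, during which the arm holds its last target.

## Working session

There is one attempt and no reset: what is moved stays moved. The work goes in short steps, Python scripts to look and compute and a shell command to move; the robot and the scene stay as the last step left them, time stands still between calls to the robot, and variables do not carry over. Pictures are saved under pics/ and viewed, and the job is handed in when it is done.

```bash
ls; mkdir -p pics; python3 - <<'E'
from workcell import env
import cv2,numpy as np
o=env.observe(); print({k:np.round(v,3).tolist() if not isinstance(v,float) else v for k,v in o.items()})
for n in ("scene","side","wrist"):
    p=env.get_image(n)
    cv2.imwrite(f"pics/a_{n}.png",p["pixels"][:,:,::-1])
    print(n,p["vertical_fov"],p["cx"],p["cy"],p.get("R"),p.get("t"),p.get("hand_eye"))
E
```

```text
pics
{'time_s': 0.0, 'qpos': [1.317, 0.32, 1.566, 0.0, 1.257, -0.02], 'joint_velocities': [-0.0, -0.001, 0.0, 0.0, 0.001, 0.001], 'joint_torque': [-0.0, -41.551, -23.416, -0.0, 0.008, 0.0], 'tcp_pos': [133.085, 558.9, 230.484], 'eef_rot': [2.465, 1.947, -0.002], 'force': [-0.452, 0.37, 0.061], 'wrist_torque': [-0.001, -0.016, -0.013], 'finger_gap': 85.47513813770784}
scene 43.744035711405175 317.83746958050256 200.5934691201301 [[-0.30732882  0.95157144  0.00779691]
 [ 0.51386229  0.17284701 -0.84027939]
 [-0.80093354 -0.25423554 -0.54209755]] [ 163.54829445 -193.26382373 1608.67506341] None
side 54.12041466351391 317.2833982557701 205.77730827196496 [[ 0.80786068 -0.58935462  0.00471663]
 [-0.39000872 -0.54057208 -0.74543613]
 [ 0.44187591  0.60036902 -0.66656037]] [-411.62948639  272.63999264  663.98797257] None
wrist 68.15930063558119 321.3580601231037 199.89252259807904 None None [[ 9.99999686e-01  7.56719389e-04  2.36416750e-04  2.92793208e-01]
 [-7.92783967e-04  9.53262245e-01  3.02143118e-01 -7.72861021e+01]
 [ 3.27039451e-06 -3.02143211e-01  9.53262545e-01 -1.42887983e+02]
 [ 0.00000000e+00  0.00000000e+00  0.00000000e+00  1.00000000e+00]]
```

View pics/a_scene.png

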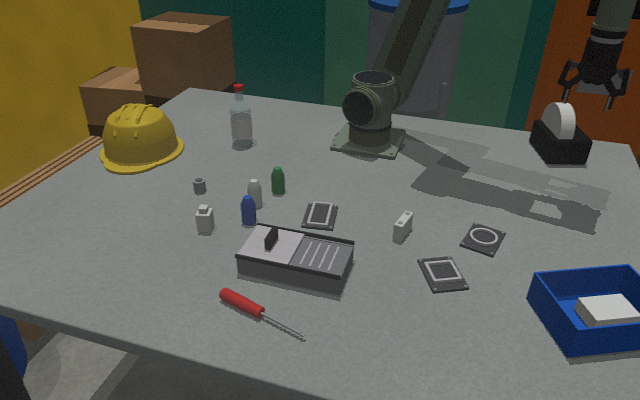

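View pics/a_side.png

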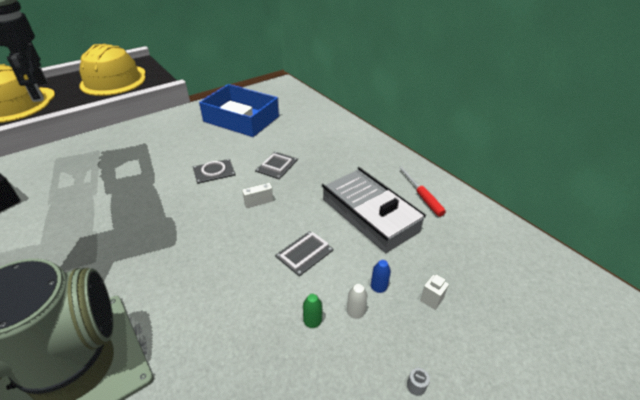

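View pics/a_wrist.png

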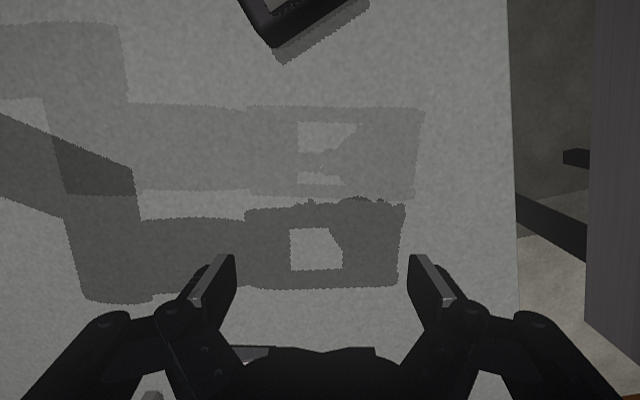

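The round-post candidates in the scene image are white (255,193), blue (248,210) and green (278,180). White is the one meant. I'll measure everything now.

```bash
cat > h.py <<'E'
from workcell import env
import numpy as np,cv2
from scipy.spatial.transform import Rotation as Ro
def cam(p,obs=None):
    f=200/np.tan(np.radians(p["vertical_fov"])/2)
    if "hand_eye" in p and p.get("hand_eye") is not None:
        H=np.array(p["hand_eye"]); T=np.eye(4); T[:3,:3]=Ro.from_rotvec(obs["eef_rot"]).as_matrix(); T[:3,3]=obs["tcp_pos"]
        M=T@H; return f,M[:3,:3],M[:3,3]
    R=np.array(p["R"]);t=np.array(p["t"]); return f,R.T,-R.T@t
def cloud(p,mask,obs=None):
    f,A,c=cam(p,obs); v,u=np.nonzero(mask&(p["range_z"]>0)); z=p["range_z"][v,u]
    P=np.stack([(u-p["cx"])/f*z,(v-p["cy"])/f*z,z],1); return P@A.T+c
def ray(p,uv,zw,obs=None):
    f,A,c=cam(p,obs); d=A@np.array([(uv[0]-p["cx"])/f,(uv[1]-p["cy"])/f,1]); return c+d*(zw-c[2])/d[2]
def rect(P):
    r=cv2.minAreaRect(P[:,:2].astype(np.float32)); return np.round(r[0],1),np.round(r[1],1),round(r[2],1)
E
python3 - <<'E'
from h import *
zo=dict(round_post=0,square_post=0,oblong_key=0,insert=0,round_nest=0,square_nest=0,oblong_nest=0,case=0,cover_grip=79.5)
top=dict(round_post=(50,80),square_post=(58,70),oblong_key=(40,52),insert=(29,40),round_nest=(10,20),square_nest=(10,20),oblong_nest=(10,20),case=(35,70),cover_grip=(47,57))
for cn in ("scene","side"):
    p=env.get_image(cn)
    for n in zo:
        for d in env.cut_out(p,n)[:4]:
            if d["conf"]<.3: continue
            P=cloud(p,d["region"]); Q=P[(P[:,2]>top[n][0])&(P[:,2]<top[n][1])]
            print(cn,n,round(d["conf"],2),np.round(d["extent"]),"n",len(P),"med",np.round(np.median(P,0)),"zmax",P[:,2].max().round(),"top",len(Q),rect(Q) if len(Q)>5 else None, "all",rect(P))
        for d in env.spot_point(p,n)[:3]:
            if d["conf"]<.3: continue
            print("   spot",n,round(d["conf"],2),np.round(d["point"]),np.round(ray(p,d["point"],zo[n]),1))
E
```

```text
scene round_post 0.71 [271. 165. 285. 193.] n 339 med [ 392. -157.   38.] zmax 76.0 top 125 (array([ 386.6, -161. ]), array([27.7, 32. ]), 3.1) all (array([ 326.6, -183.7]), array([161.7,  35.4]), 21.1)
scene round_post 0.56 [236. 194. 257. 229.] n 420 med [ 546. -173.   39.] zmax 76.0 top 151 (array([ 540.6, -175.5]), array([27.5, 33.3]), 29.5) all (array([ 487.1, -200.9]), array([150. ,  39.3]), 27.2)
scene round_post 0.5 [247. 181. 260. 206.] n 297 med [ 470. -186.   46.] zmax 75.0 top 129 (array([ 494. , -180.3]), array([85.5, 32.9]), 23.3) all (array([ 495.4, -187.1]), array([82.7, 35.9]), 11.7)
   spot round_post 0.79 [278. 190.] [ 374.7 -163.5    0. ]
   spot round_post 0.78 [248. 224.] [ 547.8 -173.3    0. ]
   spot round_post 0.68 [257. 204.] [ 454.7 -190.1    0. ]
scene square_post 0.87 [195. 205. 213. 232.] n 430 med [ 607. -256.   36.] zmax 67.0 top 61 (array([ 596.7, -262.9]), array([23.6, 20. ]), 19.8) all (array([ 560.9, -271.8]), array([113.9,  34.6]), 14.7)
   spot square_post 0.63 [205. 229.] [ 598.6 -264.     0. ]
scene oblong_key 0.81 [391. 209. 413. 240.] n 426 m
[... 3880 characters left out ...]
  0. ]
   spot oblong_nest 0.71 [278. 162.] [593.6 305.6   0. ]
side case 0.97 [320. 166. 427. 253.] n 4697 med [641. -37.  46.] zmax 82.0 top 3485 (array([657.8,  -9.9]), array([125.9, 228.4]), 0.9) all (array([683.9,  12.9]), array([178.8, 273.8]), 0.9)
side case 0.36 [193. 159. 238. 181.] n 721 med [428. 365.   6.] zmax 16.0 top 0 None all (array([431.1, 375.8]), array([ 93.5, 106.4]), 75.6)
   spot case 0.6 [385. 229.] [655.6 -67.1   0. ]
side cover_grip 0.97 [358. 189. 422. 236.] n 1642 med [653. -72.  51.] zmax 82.0 top 1422 (array([659.9, -65.2]), array([114.1, 113.8]), 1.2) all (array([660.4, -63.1]), array([113.9, 119. ]), 2.1)
   spot cover_grip 0.82 [391. 200.] [666.4 -62.4  79.5]
```

```bash
cat > plan.py <<'E'
import sys
from h import *
o=env.observe()
R=Ro.from_rotvec(o["eef_rot"]).as_matrix(); phi=np.degrees(np.arctan2(R[1,0],R[0,0]))
print("t",round(o["time_s"],2),"tcp",np.round(o["tcp_pos"],1),"phi",round(phi,2),"tilt",np.round(R[:,2],3),"F",np.round(o["force"],1),"gap",round(o["finger_gap"],1),"q",np.round(o["qpos"],2))
if len(sys.argv)>1:
    x,y,z,f=map(float,sys.argv[1:5]); d=np.array([x,y,z])-o["tcp_pos"]
    a=(f-phi+180)%360-180
    print("turn z rad",round(-np.radians(a),4),"shift before-turn axes",np.round(R.T@d/1000,4),"after-turn axes",np.round((Ro.from_euler('z',a,degrees=True).as_matrix()@R).T@d/1000,4))
E
python3 plan.py 465.5 187 150 77
```

```text
t 2.05 tcp [133.2 559.4 231.3] phi 76.6 tilt [ 0.  0. -1.] F [0.2 0.3 0.5] gap 85.6 q [ 1.32  0.32  1.56 -0.    1.26 -0.02]
turn z rad -0.0069 shift before-turn axes [-0.2853  0.4095  0.0813] after-turn axes [-0.2881  0.4075  0.0813]
```

```bash
R=1; python3 -m crank '0 0 0 -0.0192 0.0272 0.0054 0;0 0 0 -0.0192 0.0272 0.0054 0;0 0 0 -0.0192 0.0272 0.0054 0;0 0 0 -0.0192 0.0272 0.0054 0;0 0 0 -0.0192 0.0272 0.0054 0' 40
python3 -m crank '0 0 0 -0.0192 0.0272 0.0054 0;0 0 0 -0.0192 0.0272 0.0054 0;0 0 0 -0.0192 0.0272 0.0054 0;0 0 0 -0.0192 0.0272 0.0054 0;0 0 0 -0.0192 0.0272 0.0054 0'
python3 -m crank '0 0 0 -0.0192 0.0272 0.0054 0;0 0 0 -0.0192 0.0272 0.0054 0;0 0 0 -0.0192 0.0272 0.0054 0;0 0 0 -0.0192 0.0272 0.0054 0;0 0 0 -0.0192 0.0272 0.0054 0'
python3 plan.py 465.5 187 150 77
python3 - <<'E'
from h import *
o=env.observe(); p=env.get_image("wrist"); cv2.imwrite("pics/w1.png",p["pixels"][:,:,::-1])
for d in env.cut_out(p,"oblong_key")[:2]:
    P=cloud(p,d["region"],o);Q=P[(P[:,2]>40)&(P[:,2]<52)];print(d["conf"],len(Q),rect(Q),np.median(Q,0))
print(env.observe()["tcp_pos"])
E
```

```text
time_s: 2.47
tcp_pos: [244.0, 433.3, 204.2]
eef_rot: [-2.465, -1.948, -0.001]
force: [0.9, 1.0, -0.0]
finger_gap: 85.5
time_s: 2.88
tcp_pos: [354.2, 308.3, 177.3]
eef_rot: [-2.465, -1.947, -0.001]
force: [0.5, 0.6, -0.4]
finger_gap: 85.3
time_s: 3.3
tcp_pos: [464.4, 183.3, 150.3]
eef_rot: [2.465, 1.947, 0.001]
force: [-0.1, 0.6, -0.3]
finger_gap: 85.7
t 3.3 tcp [464.4 183.3 150.3] phi 76.59 tilt [ 0.001  0.    -1.   ] F [-0.1  0.6 -0.3] gap 85.7 q [ 0.35  0.27  1.86  0.    1.01 -0.98]
turn z rad -0.0071 shift before-turn axes [0.0039 0.0002 0.0003] after-turn axes [0.0039 0.0002 0.0003]
0.91 1892 (array([464.4, 189.2]), array([21.9, 69.4]), 76.3) [461.18798232 189.59863475  45.98960754]
[465.81302098 181.69668493 149.67119361]
```

View pics/w1.png

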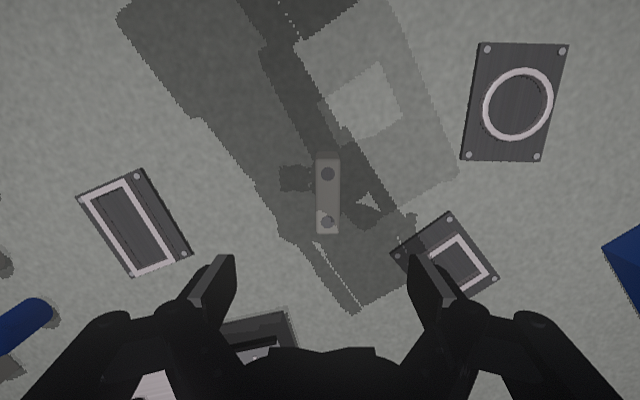

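The wrist image shows the key at (327,195), the oblong nest at (134,225), the round nest at (516,103) and the square nest at (460,262). I'll use this view to measure the nests as well, then descend.

```bash

python3 - <<'E'
from h import *
o=env.observe(); p=env.get_image("wrist")
for n in ("oblong_nest","round_nest","square_nest"):
  for d in env.cut_out(p,n)[:2]:
    P=cloud(p,d["region"],o);Q=P[(P[:,2]>10.5)&(P[:,2]<18)];print(n,d["conf"],len(Q),rect(Q),"all",rect(P))
E
python3 plan.py 464.5 188.5 12 76.3
```

```text
oblong_nest 0.92 1925 (array([461.1, -17. ]), array([98.1, 52.4]), 8.7) all (array([462. , -18.6]), array([106.4,  84.7]), 7.9)
round_nest 0.7 1606 (array([428.7, 372.9]), array([63.3, 62.9]), 49.0) all (array([429.3, 375.7]), array([ 84. , 107.3]), 75.2)
square_nest 0.93 781 (array([579. , 305.7]), array([64.6, 41.6]), 28.2) all (array([546.1, 277.4]), array([188.2,  78.7]), 26.9)
square_nest 0.54 348 (array([606.3,  75.4]), array([87. , 38.1]), 61.5) all (array([584.2,  82.5]), array([132.4, 305.2]), 41.6)
t 3.6 tcp [462.9 185.3 150.5] phi 76.64 tilt [-0.  0. -1.] F [ 0.  -1.2 -0.9] gap 85.2 q [ 0.36  0.27  1.86  0.    1.01 -0.98]
turn z rad 0.0059 shift before-turn axes [0.0035 0.0009 0.1385] after-turn axes [0.0035 0.0009 0.1385]
```

```bash
python3 -m crank '0 0 0.005 0.0038 0 0.0278 0;0 0 0 0 0 0.0278 0;0 0 0 0 0 0.0278 0;0 0 0 0 0 0.0278 0;0 0 0 0 0 0.0270 0'
python3 -m crank '0 0 0 0 0 0 1;0 0 0 0 0 0 1;0 0 0 0 0 0 1;0 0 0 0 0 0 1;0 0 0 0 0 0 1' 40
python3 -m crank '0 0 0 0 0 0 1;0 0 0 0 0 0 1;0 0 0 0 0 0 1;0 0 0 0 0 0 1;0 0 0 0 0 0 1'
python3 plan.py 461 -17.5 120 99
```

```text
time_s: 4.02
tcp_pos: [463.6, 189.8, 11.5]
eef_rot: [2.468, 1.944, 0.002]
force: [0.9, 0.7, 0.3]
finger_gap: 85.3
time_s: 4.43
tcp_pos: [465.4, 189.1, 13.9]
eef_rot: [2.469, 1.941, 0.006]
force: [-0.3, -0.0, 1.1]
finger_gap: 25.6
time_s: 4.85
tcp_pos: [465.4, 188.9, 13.8]
eef_rot: [2.47, 1.94, 0.005]
force: [-1.0, 0.5, 6.4]
finger_gap: 21.4
t 4.85 tcp [465.4 188.9  13.8] phi 76.3 tilt [ 0.003  0.002 -1.   ] F [-1.   0.5  6.4] gap 21.4 q [ 0.36  0.45  2.01  0.    0.68 -0.97]
turn z rad -0.3961 shift before-turn axes [-0.2014  0.0449 -0.1065] after-turn axes [-0.203  -0.0363 -0.1067]
```

```bash
python3 -m crank '0 0 -0.0792 0 0 -0.0215 1;0 0 -0.0792 0 0 -0.0215 1;0 0 -0.0792 0 0 -0.0215 1;0 0 -0.0792 0 0 -0.0215 1;0 0 -0.0792 0 0 -0.0215 1'
python3 -m crank '0 0 0 -0.0400 -0.0072 0 1;0 0 0 -0.0400 -0.0072 0 1;0 0 0 -0.0400 -0.0072 0 1;0 0 0 -0.0400 -0.0072 0 1;0 0 0 -0.0400 -0.0072 0 1'
python3 -m crank '0 0 0 0 0 0 1;0 0 0 0 0 0 1;0 0 0 0 0 0 1;0 0 0 0 0 0 1;0 0 0 0 0 0 1'
python3 plan.py 461 -17.5 20 98.8
python3 - <<'E'
from h import *
o=env.observe(); p=env.get_image("wrist"); cv2.imwrite("pics/w2.png",p["pixels"][:,:,::-1])
E
```

```text
time_s: 5.27
tcp_pos: [464.1, 188.2, 121.2]
eef_rot: [2.036, 2.393, 0.001]
force: [0.2, 0.4, -0.1]
finger_gap: 21.4
time_s: 5.68
tcp_pos: [459.6, -16.5, 120.3]
eef_rot: [2.039, 2.389, 0.001]
force: [1.6, -0.0, -0.3]
finger_gap: 21.5
time_s: 6.1
tcp_pos: [460.1, -13.5, 119.7]
eef_rot: [-2.037, -2.391, -0.0]
force: [0.9, 0.6, -0.7]
finger_gap: 21.4
t 6.1 tcp [460.1 -13.5 119.7] phi 99.13 tilt [ 0.  0. -1.] F [ 0.9  0.6 -0.7] gap 21.4 q [-0.05  0.25  1.98  0.    0.91 -1.78]
turn z rad 0.0058 shift before-turn axes [-0.0041  0.0003  0.0997] after-turn axes [-0.0041  0.0003  0.0997]
```

View pics/w2.png

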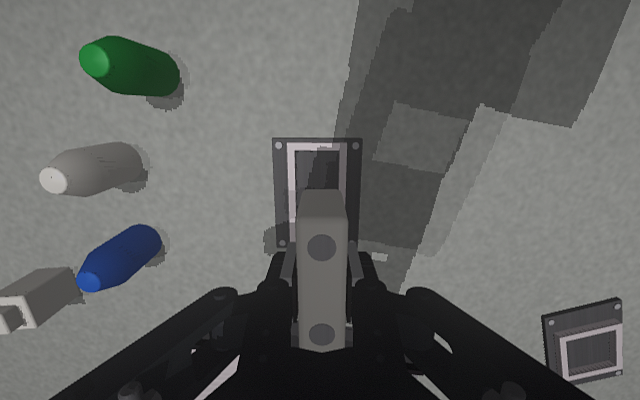

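```bash
python3 -m crank '0 0 0.005 -0.003 0 0.020 1;0 0 0 0 0 0.020 1;0 0 0 0 0 0.020 1;0 0 0 0 0 0.020 1;0 0 0 0 0 0.020 1'
python3 -m crank '0 0 0 0 0 0 1;0 0 0 0 0 0 1;0 0 0 0 0 0 0.5;0 0 0 0 0 0 0.5;0 0 0 0 0 0 0.5'
python3 -m crank '0 0 0 0 0 0 0.5;0 0 0 0 0 -0.020 0.5;0 0 0 0 0 -0.030 0.5;0 0 0 0 0 -0.035 0.3;0 0 0 0 0 -0.035 0'
python3 plan.py 661 -64 150 90
```

```text
time_s: 6.57
tcp_pos: [460.7, -16.7, 18.9]
eef_rot: [2.043, 2.386, 0.001]
force: [-3.8, 0.7, 58.3]
finger_gap: 21.3
time_s: 6.98
tcp_pos: [460.8, -17.4, 20.0]
eef_rot: [2.045, 2.384, 0.001]
force: [0.1, 0.5, 0.1]
finger_gap: 42.5
time_s: 7.4
tcp_pos: [459.9, -17.7, 140.9]
eef_rot: [-2.046, -2.383, 0.001]
force: [-0.2, -0.4, -0.5]
finger_gap: 65.6
t 7.4 tcp [459.9 -17.7 140.9] phi 98.72 tilt [-0.001  0.    -1.   ] F [-0.2 -0.4 -0.5] gap 65.6 q [-0.06  0.22  1.95  0.    0.97 -1.79]
turn z rad 0.1522 shift before-turn axes [-0.0762  0.1918 -0.0093] after-turn axes [-0.0463  0.2011 -0.0093]
```

```bash
python3 -m crank '0 0 0.0268 -0.0120 0.0375 0 0;0 0 0.0268 -0.0115 0.0375 0 0;0 0 0.0268 -0.011 0.0375 0 0;0 0 0.0268 -0.0105 0.0375 0 0;0 0 0.0268 -0.010 0.0375 0 0'
python3 - <<'E'
from h import *
o=env.observe();p=env.get_image("wrist"); cv2.imwrite("pics/w3.png",p["pixels"][:,:,::-1])
M=np.ones((400,640),bool);P=cloud(p,M,o);near=(abs(P[:,0]-660)<75)&(abs(P[:,1]+65)<75)
Q=P[near&(P[:,2]>70)&(P[:,2]<86)];print("grip",len(Q),rect(Q))
p=env.get_image("scene"); cv2.imwrite("pics/s3.png",cv2.resize(p["pixels"][170:300,220:420,::-1],None,fx=4,fy=4))
p=env.get_image("side")
for d in env.cut_out(p,"oblong_key")[:1]:
    P=cloud(p,d["region"]);Q=P[(P[:,2]>45)&(P[:,2]<58)];print(d["conf"],len(Q),rect(Q),np.median(Q,0))
P=cloud(p,M);Q=P[(abs(P[:,0]-660)<75)&(abs(P[:,1]+65)<75)&(P[:,2]>70)&(P[:,2]<86)];print("grip side",len(Q),rect(Q))
E
python3 plan.py 661 -64 56 91
```

```text
time_s: 7.82
tcp_pos: [654.1, -54.3, 140.1]
eef_rot: [2.202, 2.24, 0.001]
force: [1.0, 1.0, -0.5]
finger_gap: 85.1
grip 1205 (array([658.7, -63.5]), array([49.4, 14.1]), 0.8)
0.66 280 (array([459.2, -18.7]), array([70.9, 23. ]), 10.2) [457.23935255 -21.45582797  51.03505296]
grip side 136 (array([657.8, -66.2]), array([50.1, 13.5]), 2.0)
t 8.02 tcp [652.3 -54.2 138.7] phi 91.03 tilt [-0.002  0.    -1.   ] F [-0.3  0.3  0.9] gap 85.5 q [-0.1   0.51  1.5   0.    1.13 -1.69]
turn z rad 0.0005 shift before-turn axes [-0.01    0.0086  0.0827] after-turn axes [-0.01    0.0086  0.0827]
```

View pics/w3.png

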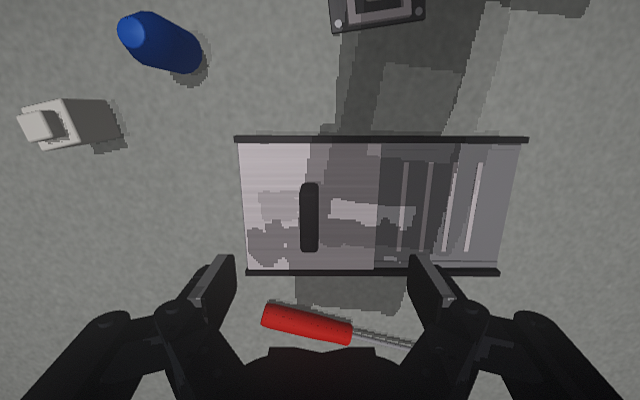

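View pics/s3.png

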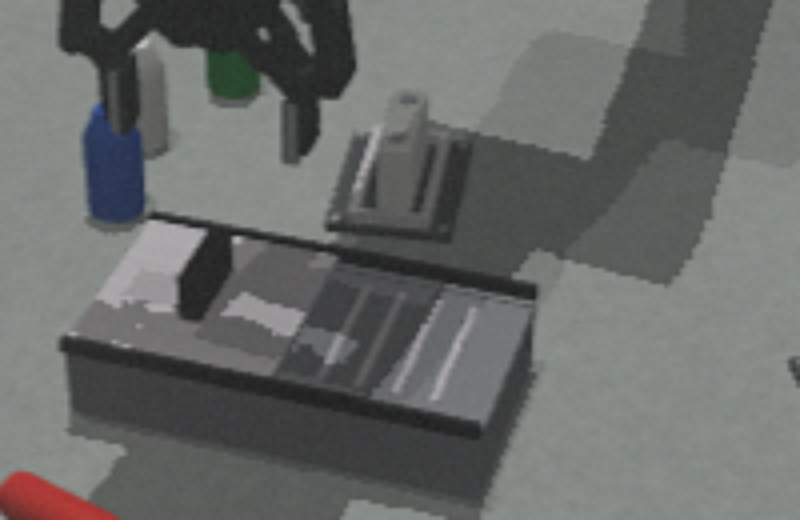

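The key stands in its nest (about 2 mm off centre). The grip is at wrist pixel (309,217), world (659,-64.5). Next I'll grip it.

```bash
python3 -m crank '0 0 0 -0.0055 0.0035 0.010 0;0 0 0 -0.0055 0.0035 0.018 0;0 0 0 0 0 0.018 0;0 0 0 0 0 0.018 0;0 0 0 0 0 0.016 0.3'
python3 -m crank '0 0 0 0 0 0 1;0 0 0 0 0 0 1;0 0 0 0 0 0 1;0 0 0 0 0 0 1;0 0 0 0 0 0 1' 30
python3 -m crank '0 0 0 0 0 0 1;0 0 0 0 0 0 1;0 0 0 0 0 0 1;0 0 0 0 0 0 1;0 0 0 0 0 0 1'
python3 plan.py 658 44 57 91
```

```text
time_s: 8.43
tcp_pos: [657.8, -64.9, 58.4]
eef_rot: [-2.2, -2.241, 0.002]
force: [-0.0, -0.2, 0.8]
finger_gap: 75.6
time_s: 8.85
tcp_pos: [660.3, -64.8, 61.2]
eef_rot: [2.2, 2.24, 0.003]
force: [-1.9, -0.1, 8.5]
finger_gap: 13.2
time_s: 9.27
tcp_pos: [660.3, -64.9, 61.2]
eef_rot: [2.2, 2.24, 0.002]
force: [-1.2, 0.0, 5.9]
finger_gap: 13.3
t 9.27 tcp [660.3 -64.9  61.2] phi 91.03 tilt [ 0.002 -0.    -1.   ] F [-1.2  0.   5.9] gap 13.3 q [-0.12  0.59  1.57  0.    0.98 -1.7 ]
turn z rad 0.0005 shift before-turn axes [ 0.1089 -0.0004  0.0042] after-turn axes [ 0.1089 -0.0004  0.0042]
```

```bash
python3 -m crank '0 0 0 0.005 0 0 1;0 0 0 0.012 0 0 1;0 0 0 0.012 0 0 1;0 0 0 0.012 0 0 1;0 0 0 0.012 0 0 1'
python3 -m crank '0 0 0 0.012 0 0 1;0 0 0 0.012 0 0 1;0 0 0 0.012 0 0 1;0 0 0 0.010 0 0 1;0 0 0 0.005 0 0 1'
python3 plan.py 658 42 57 91
```

```text
time_s: 9.68
tcp_pos: [659.6, -12.2, 61.2]
eef_rot: [2.2, 2.239, 0.002]
force: [-1.0, -1.7, 5.5]
finger_gap: 13.4
time_s: 10.1
tcp_pos: [658.9, 39.9, 61.2]
eef_rot: [2.199, 2.241, 0.003]
force: [0.2, -1.9, 5.2]
finger_gap: 13.5
t 10.1 tcp [658.9  39.9  61.2] phi 91.08 tilt [ 0.003 -0.    -1.   ] F [ 0.2 -1.9  5.2] gap 13.5 q [ 0.04  0.59  1.58 -0.    0.97 -1.55]
turn z rad 0.0014 shift before-turn axes [ 0.0022 -0.0008  0.0042] after-turn axes [ 0.0022 -0.0008  0.0042]
```

```bash
python3 -m crank '0 0 0 0 0 0 0.5;0 0 0 0 0 0 0.5;0 0 0 0 0 0 0.5;0 0 0 0 0 -0.03 0.5;0 0 0 0 0 -0.03 0.5'
python3 plan.py 444.5 -363.5 150 91
```

```text
time_s: 10.52
tcp_pos: [656.1, 38.6, 117.7]
eef_rot: [-2.199, -2.238, 0.007]
force: [1.8, 0.9, 1.3]
finger_gap: 42.6
t 10.52 tcp [656.1  38.6 117.7] phi 91.02 tilt [-0.006 -0.    -1.   ] F [1.8 0.9 1.3] gap 42.6 q [ 0.04  0.53  1.52  0.    1.1  -1.55]
turn z rad 0.0003 shift before-turn axes [-0.3983 -0.2189 -0.0309] after-turn axes [-0.3983 -0.2188 -0.0309]
```

```bash
python3 -m crank '0 0 0 -0.0265 -0.0146 -0.010 0.5;0 0 0 -0.0265 -0.0146 -0.010 0;0 0 0 -0.0265 -0.0146 -0.010 0;0 0 0 -0.0265 -0.0146 0 0;0 0 0 -0.0265 -0.0146 0 0'
python3 -m crank '0 0 0 -0.0265 -0.0146 0 0;0 0 0 -0.0265 -0.0146 0 0;0 0 0 -0.0265 -0.0146 0 0;0 0 0 -0.0265 -0.0146 0 0;0 0 0 -0.0265 -0.0146 0 0'
python3 -m crank '0 0 0 -0.0265 -0.0146 0 0;0 0 0 -0.0265 -0.0146 0 0;0 0 0 -0.0265 -0.0146 0 0;0 0 0 -0.0265 -0.0146 0 0;0 0 0 -0.0265 -0.0146 0 0'
python3 - <<'E'
from h import *
env.get_image("side")
o=env.observe();p=env.get_image("wrist"); cv2.imwrite("pics/w4.png",p["pixels"][:,:,::-1])
for d in env.cut_out(p,"insert")[:2]:
    P=cloud(p,d["region"],o);Q=P[(P[:,2]>29)&(P[:,2]<40)];print(d["conf"],d["extent"],len(Q),rect(Q),np.median(Q,0))
o=env.observe();p=env.get_image("scene"); cv2.imwrite("pics/s4.png",cv2.resize(p["pixels"][150:300,180:400,::-1],None,fx=3.6,fy=3.6))
E
python3 plan.py 444.5 -363.5 8 91
```

```text
time_s: 10.93
tcp_pos: [586.6, -96.2, 150.2]
eef_rot: [2.201, 2.241, 0.001]
force: [0.5, 0.6, -0.3]
finger_gap: 85.0
time_s: 11.35
tcp_pos: [515.4, -230.0, 149.4]
eef_rot: [-2.201, -2.241, 0.0]
force: [-0.3, -1.1, -0.7]
finger_gap: 85.7
time_s: 11.77
tcp_pos: [444.7, -363.7, 149.4]
eef_rot: [-2.201, -2.241, -0.0]
force: [0.1, -0.0, 0.8]
finger_gap: 85.2
0.79 [310.7, 172.3, 344.7, 214.8] 899 (array([ 444.6, -361.5]), array([30.7, 31.2]), 0.2) [ 444.05680847 -361.70184913   34.19823147]
t 11.97 tcp [ 445.4 -362.8  149.2] phi 90.9 tilt [-0.     0.001 -1.   ] F [-0.4  0.2  1. ] gap 85.7 q [-0.7   0.38  1.69  0.    1.07 -2.29]
turn z rad -0.0017 shift before-turn axes [-0.0008 -0.0008  0.1412] after-turn axes [-0.0008 -0.0008  0.1412]
```

View pics/w4.png

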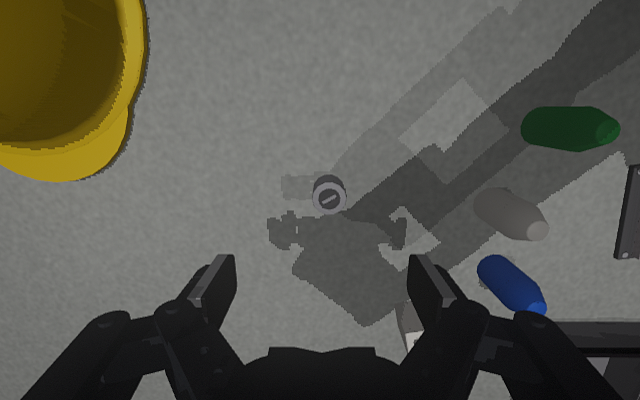

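View pics/s4.png

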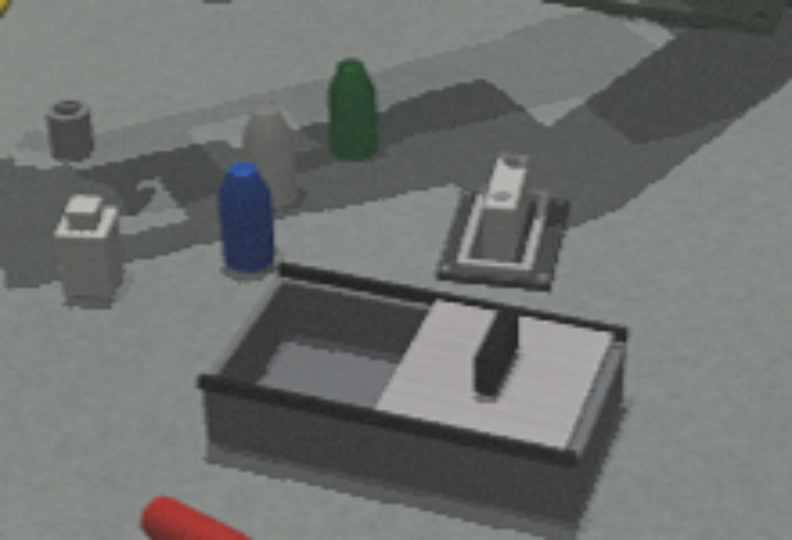

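Cover is fully back. The only insert candidate is at wrist (329,195), with the dial and pointer showing. I'll grasp it.

```bash
python3 -m crank '0 0 0 0.001 0 0.032 0;0 0 0 0 0 0.034 0;0 0 0 0 0 0.034 0;0 0 0 0 0 0.030 0;0 0 0 0 0 0.013 0'
python3 -m crank '0 0 0 0 0 0 1;0 0 0 0 0 0 1;0 0 0 0 0 0 1;0 0 0 0 0 0 1;0 0 0 0 0 0 1' 40
python3 -m crank '0 0 0 0 0 0 1;0 0 0 0 0 -0.02 1;0 0 0 0 0 -0.035 1;0 0 0 0 0 -0.04 1;0 0 0 0 0 -0.04 1'
python3 plan.py 659 -64.5 140 91
```

```text
time_s: 12.38
tcp_pos: [444.5, -358.2, 2.7]
eef_rot: [-2.194, -2.238, 0.0]
force: [0.3, -0.5, -0.4]
finger_gap: 85.3
time_s: 12.8
tcp_pos: [447.2, -362.0, 8.4]
eef_rot: [2.198, 2.239, 0.001]
force: [0.1, 0.5, 1.2]
finger_gap: 30.8
time_s: 13.22
tcp_pos: [445.2, -360.6, 142.5]
eef_rot: [-2.2, -2.24, 0.0]
force: [1.0, -0.8, -1.7]
finger_gap: 31.0
t 13.22 tcp [ 445.2 -360.6  142.5] phi 91.03 tilt [-0.002  0.002 -1.   ] F [ 1.  -0.8 -1.7] gap 31.0 q [-0.7   0.39  1.7   0.    1.06 -2.29]
turn z rad 0.0006 shift before-turn axes [0.2922 0.2191 0.0026] after-turn axes [0.2924 0.219  0.0026]
```

```bash
python3 -m crank '0 0 0 0.0292 0.0219 0 1;0 0 0 0.0292 0.0219 0 1;0 0 0 0.0292 0.0219 0 1;0 0 0 0.0292 0.0219 0 1;0 0 0 0.0292 0.0219 0 1'
python3 -m crank '0 0 0 0.0292 0.0219 0 1;0 0 0 0.0292 0.0219 0 1;0 0 0 0.0292 0.0219 0 1;0 0 0 0.0292 0.0219 0 1;0 0 0 0.0292 0.0219 0 1'
python3 -m crank '0 0 0 0 0 0 1;0 0 0 0 0 0 1;0 0 0 0 0 0 1;0 0 0 0 0 0 1;0 0 0 0 0 0 1'
python3 - <<'E'
from h import *
o=env.observe();p=env.get_image("wrist"); cv2.imwrite("pics/w5.png",p["pixels"][:,:,::-1])
o=env.observe();p=env.get_image("scene"); cv2.imwrite("pics/s5.png",cv2.resize(p["pixels"][150:300,180:400,::-1],None,fx=3.6,fy=3.6))
E
python3 plan.py 659 -64.5 14.5 91
```

```text
time_s: 13.63
tcp_pos: [553.1, -211.8, 141.8]
eef_rot: [-2.202, -2.241, 0.0]
force: [0.8, -0.2, -2.9]
finger_gap: 30.6
time_s: 14.05
tcp_pos: [660.0, -63.7, 141.5]
eef_rot: [-2.201, -2.241, 0.001]
force: [1.6, -0.0, -2.0]
finger_gap: 30.7
time_s: 14.47
tcp_pos: [658.9, -66.6, 141.7]
eef_rot: [-2.203, -2.24, 0.001]
force: [0.2, -0.6, -2.0]
finger_gap: 31.0
t 14.57 tcp [659.2 -66.5 141.8] phi 90.95 tilt [-0.  0. -1.] F [-0.3 -0.5 -2.9] gap 30.6 q [-0.12  0.52  1.48  0.    1.15 -1.71]
turn z rad -0.0009 shift before-turn axes [ 0.002  -0.0002  0.1273] after-turn axes [ 0.002  -0.0002  0.1273]
```

View pics/w5.png

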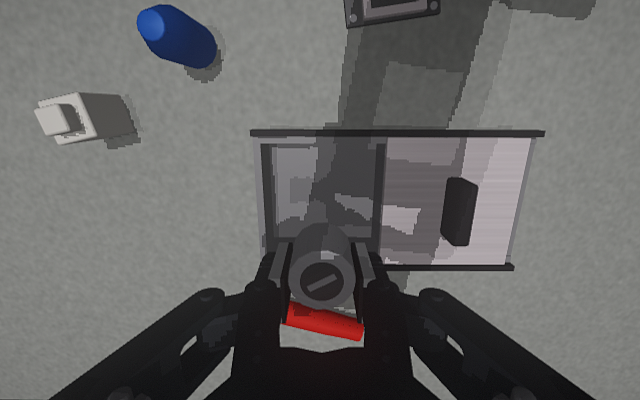

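View pics/s5.png

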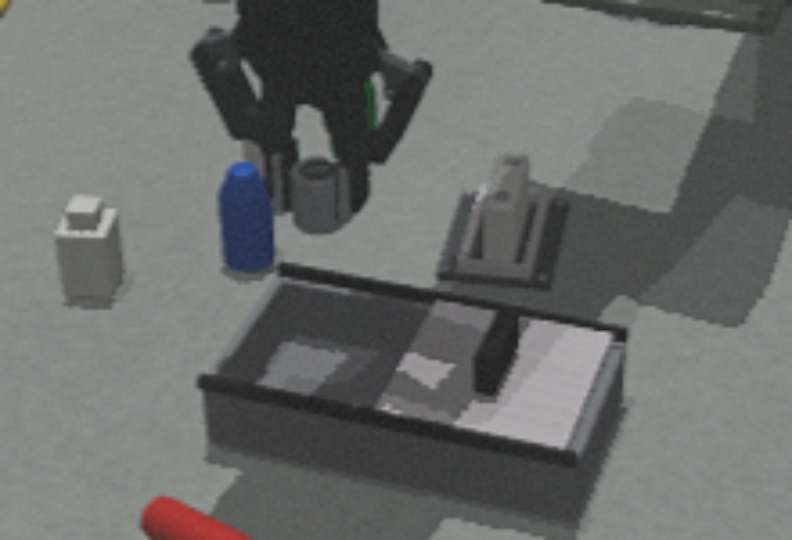

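```bash
python3 -m crank '0 0 0 0 0 0.028 1;0 0 0 0 0 0.028 1;0 0 0 0 0 0.028 1;0 0 0 0 0 0.020 1;0 0 0 0 0 0.010 1'
python3 -m crank '0 0 0 0 0 0.004 1;0 0 0 0 0 0.002 1;0 0 0 0 0 0.002 1;0 0 0 0 0 0.002 1;0 0 0 0 0 0 1'
python3 plan.py 659 -64.5 14.5 91
```

```text
time_s: 14.98
tcp_pos: [657.6, -65.8, 24.6]
eef_rot: [-2.199, -2.237, 0.005]
force: [-0.5, 0.4, -2.3]
finger_gap: 30.8
time_s: 15.4
tcp_pos: [660.3, -65.5, 18.5]
eef_rot: [2.2, 2.241, 0.002]
force: [-1.1, 0.2, -2.9]
finger_gap: 30.9
t 15.4 tcp [660.3 -65.5  18.5] phi 91.04 tilt [ 0.002 -0.    -1.   ] F [-1.1  0.2 -2.9] gap 30.9 q [-0.12  0.64  1.61  0.    0.9  -1.71]
turn z rad 0.0007 shift before-turn axes [ 0.001  -0.0013  0.004 ] after-turn axes [ 0.001  -0.0013  0.004 ]
```

```bash
python3 -m crank '0 0 0 0 0 0.001 1;0 0 0 0 0 0.001 1;0 0 0 0 0 0.001 1;0 0 0 0 0 0.0005 1;0 0 0 0 0 0 1'
python3 -m crank '0 0 0 0 0 0 0.8;0 0 0 0 0 0 0.5;0 0 0 0 0 0 0.5;0 0 0 0 0 0 0.5;0 0 0 0 0 0 0.5'
python3 plan.py
```

```text
time_s: 15.82
tcp_pos: [659.8, -65.3, 14.4]
eef_rot: [2.201, 2.242, 0.0]
force: [-0.7, -0.4, -0.2]
finger_gap: 30.8
time_s: 16.23
tcp_pos: [659.9, -65.4, 14.2]
eef_rot: [2.201, 2.241, 0.001]
force: [0.1, 0.2, 0.1]
finger_gap: 42.8
t 16.23 tcp [659.9 -65.4  14.2] phi 91.04 tilt [ 0.  0. -1.] F [0.1 0.2 0.1] gap 42.8 q [-0.12  0.64  1.61  0.    0.89 -1.71]
```

```bash
python3 -m crank '0 0 0 0 0 -0.015 0.5;0 0 0 0 0 -0.025 0.5;0 0 0 0 0 -0.03 0.5;0 0 0 0 0 -0.03 0.5;0 0 0 0 0 0 0.5'
python3 -m crank '0 0 0 0.026 0 0 0.5;0 0 0 0.03 0 0 0.5;0 0 0 0.03 0 0 0.5;0 0 0 0.02 0 0 0.5;0 0 0 0 0 0 0.5'
python3 - <<'E'
from h import *
o=env.observe();p=env.get_image("wrist"); cv2.imwrite("pics/w6.png",p["pixels"][:,:,::-1])
o=env.observe();p=env.get_image("scene"); cv2.imwrite("pics/s6.png",cv2.resize(p["pixels"][150:300,180:400,::-1],None,fx=3.6,fy=3.6))
E
python3 plan.py 658.9 40.2 60.5 91
```

```text
time_s: 16.65
tcp_pos: [663.6, -65.8, 121.1]
eef_rot: [2.194, 2.234, 0.012]
force: [0.9, -0.5, 0.2]
finger_gap: 42.4
time_s: 17.07
tcp_pos: [657.5, 44.6, 113.8]
eef_rot: [-2.196, -2.244, -0.002]
force: [-0.4, -1.7, 0.4]
finger_gap: 42.7
t 17.17 tcp [657.7  41.1 113.8] phi 91.14 tilt [-0. -0. -1.] F [ 0.5  0.  -0.2] gap 42.8 q [ 0.05  0.54  1.52 -0.    1.08 -1.55]
turn z rad 0.0025 shift before-turn axes [-0.0009  0.0012  0.0533] after-turn axes [-0.0009  0.0012  0.0533]
```

View pics/w6.png

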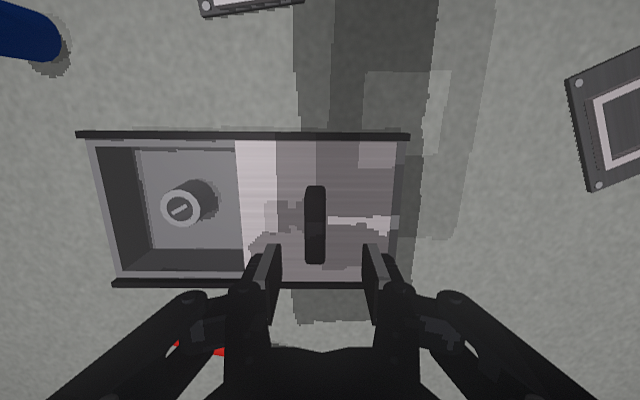

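View pics/s6.png

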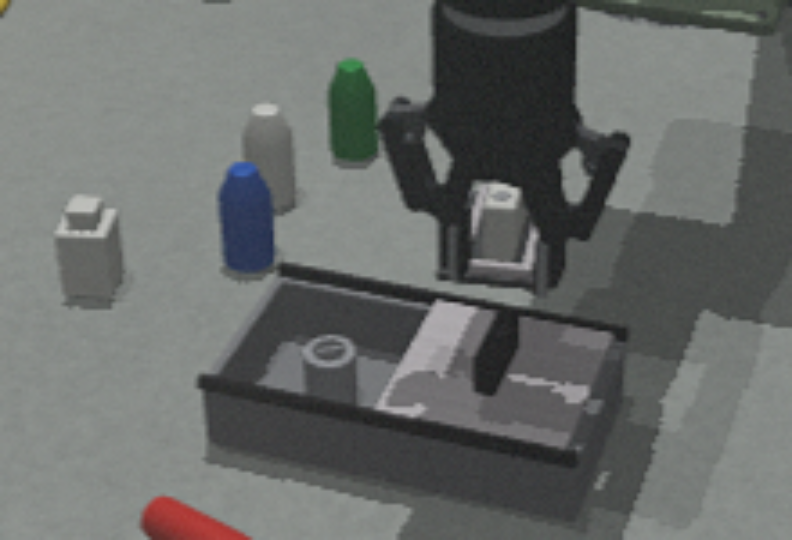

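The insert stands in the compartment (wrist 180,208) and the grip ridge is at (315,225), between the jaws. Closing the cover.

```bash
python3 -m crank '0 0 0 -0.001 0.001 0.014 0.5;0 0 0 0 0 0.014 0.5;0 0 0 0 0 0.014 0.5;0 0 0 0 0 0.0105 0.5;0 0 0 0 0 0 0.5'
python3 -m crank '0 0 0 0 0 0 1;0 0 0 0 0 0 1;0 0 0 0 0 0 1;0 0 0 0 0 0 1;0 0 0 0 0 0 1' 30
python3 plan.py 660.3 -64.9 61 91
```

```text
time_s: 17.58
tcp_pos: [657.2, 38.4, 58.9]
eef_rot: [-2.2, -2.238, 0.006]
force: [0.2, -0.7, -0.5]
finger_gap: 42.6
time_s: 18.0
tcp_pos: [659.5, 39.4, 62.6]
eef_rot: [2.2, 2.24, 0.002]
force: [0.4, -1.7, 1.1]
finger_gap: 13.3
t 18.0 tcp [659.5  39.4  62.6] phi 91.04 tilt [ 0.002 -0.    -1.   ] F [ 0.4 -1.7  1.1] gap 13.3 q [ 0.04  0.59  1.57 -0.    0.98 -1.55]
turn z rad 0.0006 shift before-turn axes [-0.1043 -0.0011  0.0016] after-turn axes [-0.1043 -0.001   0.0016]
```

```bash
python3 -m crank '0 0 0 -0.005 0 0 1;0 0 0 -0.012 0 0 1;0 0 0 -0.012 0 0 1;0 0 0 -0.012 0 0 1;0 0 0 -0.012 0 0 1'
python3 -m crank '0 0 0 -0.012 0 0 1;0 0 0 -0.012 0 0 1;0 0 0 -0.012 0 0 1;0 0 0 -0.010 0 0 1;0 0 0 -0.005 0 0 1'
python3 -m crank '0 0 0 -0.001 0 0 1;0 0 0 -0.001 0 0 1;0 0 0 0 0 0 1;0 0 0 0 0 0 1;0 0 0 0 0 0 1'
python3 plan.py 660.3 -64.9 61 91
```

```text
time_s: 18.42
tcp_pos: [660.2, -14.7, 62.6]
eef_rot: [2.201, 2.24, 0.002]
force: [0.2, 2.5, 6.2]
finger_gap: 13.4
time_s: 18.83
tcp_pos: [660.9, -66.1, 62.6]
eef_rot: [-2.204, -2.239, -0.003]
force: [-0.4, 17.6, 8.2]
finger_gap: 13.3
time_s: 19.25
tcp_pos: [661.0, -65.9, 62.6]
eef_rot: [-2.202, -2.239, -0.004]
force: [0.3, 6.3, 6.5]
finger_gap: 13.4
t 19.25 tcp [661.  -65.9  62.6] phi 90.97 tilt [ 0.001  0.003 -1.   ] F [0.3 6.3 6.5] gap 13.4 q [-0.12  0.59  1.56  0.    0.99 -1.71]
turn z rad -0.0005 shift before-turn axes [ 0.001  -0.0006  0.0016] after-turn axes [ 0.001  -0.0006  0.0016]
```

```bash
python3 -m crank '0 0 0 0 0 0 0.5;0 0 0 0 0 0 0.5;0 0 0 0 0 0 0.5;0 0 0 0 0 -0.035 0.5;0 0 0 0 0 -0.04 0'
python3 plan.py 458 -193 165 85
```

```text
time_s: 19.67
tcp_pos: [658.0, -67.0, 133.3]
eef_rot: [-2.197, -2.236, 0.01]
force: [1.2, 0.1, -0.3]
finger_gap: 53.5
t 19.67 tcp [658.  -67.  133.3] phi 91.02 tilt [-0.01   0.001 -1.   ] F [ 1.2  0.1 -0.3] gap 53.5 q [-0.12  0.53  1.48 -0.    1.14 -1.71]
turn z rad 0.1051 shift before-turn axes [-0.1224 -0.2025 -0.0299] after-turn axes [-0.1429 -0.1886 -0.03  ]
```

```bash
python3 -m crank '0 0 0.021 -0.0165 -0.0245 -0.008 0;0 0 0.021 -0.0165 -0.0245 -0.008 0;0 0 0.021 -0.0165 -0.0245 -0.008 0;0 0 0.021 -0.0165 -0.0245 -0.004 0;0 0 0.021 -0.0165 -0.0245 0 0'
python3 -m crank '0 0 0 -0.0165 -0.0245 0 0;0 0 0 -0.0165 -0.0245 0 0;0 0 0 -0.0165 -0.0245 0 0;0 0 0 0 0 0 0;0 0 0 0 0 0 0'
python3 - <<'E'
from h import *
o=env.observe();p=env.get_image("wrist"); cv2.imwrite("pics/w7.png",p["pixels"][:,:,::-1])
for d in env.cut_out(p,"round_post")[:4]:
    P=cloud(p,d["region"],o);Q=P[(P[:,2]>71)&(P[:,2]<78)];
    if len(Q)>5: print(d["conf"],np.round(d["extent"]),len(Q),rect(Q), p["pixels"][d["region"]].mean(0).round())
for d in env.cut_out(p,"square_post")[:2]:
    P=cloud(p,d["region"],o);Q=P[(P[:,2]>62)&(P[:,2]<68)];print("sq",d["conf"],len(Q),rect(Q))
p=env.get_image("side"); cv2.imwrite("pics/s7.png",p["pixels"][:,:,::-1])
M=np.ones((400,640),bool)
P=cloud(p,M);Q=P[(abs(P[:,0]-660)<75)&(abs(P[:,1]+65)<140)&(P[:,2]>70)&(P[:,2]<86)];print("grip side",len(Q),rect(Q))
E
python3 plan.py 458 -193 165 85
```

```text
time_s: 20.08
tcp_pos: [535.3, -147.3, 165.3]
eef_rot: [2.315, 2.121, 0.0]
force: [0.8, -0.5, 0.5]
finger_gap: 85.4
time_s: 20.5
tcp_pos: [457.6, -189.8, 164.6]
eef_rot: [-2.318, -2.12, 0.0]
force: [0.5, 0.9, -0.1]
finger_gap: 85.2
0.93 [323. 230. 357. 288.] 271 (array([ 532.4, -177.2]), array([16.9, 18.3]), 2.1) [30. 42. 75.]
0.81 [325.  82. 370. 123.] 494 (array([ 379.7, -161.9]), array([18.8, 18.4]), 71.5) [44. 89. 52.]
0.63 [296. 167. 338. 215.] 349 (array([ 457.6, -193.6]), array([17.7, 18. ]), 85.2) [116. 114. 111.]
sq 0.75 313 (array([ 593.4, -262. ]), array([20.1, 20.1]), 10.8)
grip side 71 (array([665.8, -67.9]), array([36.2, 14.5]), 4.1)
t 20.7 tcp [ 459.7 -188.7  164.5] phi 85.07 tilt [ 0.  0. -1.] F [-0.1 -0.2 -0.4] gap 85.2 q [-0.41  0.25  1.84  0.    1.05 -1.9 ]
turn z rad 0.0012 shift before-turn axes [-0.0045 -0.0013 -0.0005] after-turn axes [-0.0045 -0.0013 -0.0005]
```

View pics/w7.png

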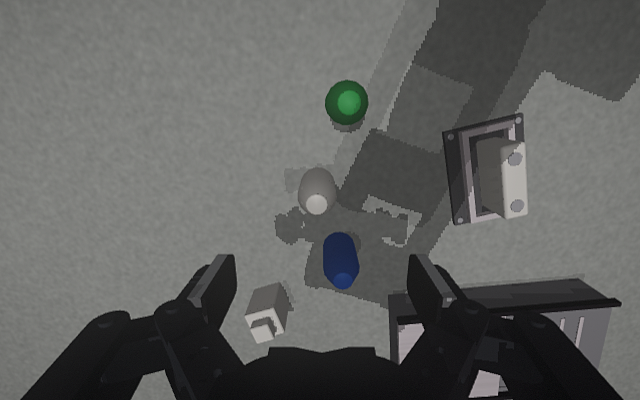

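View pics/s7.png

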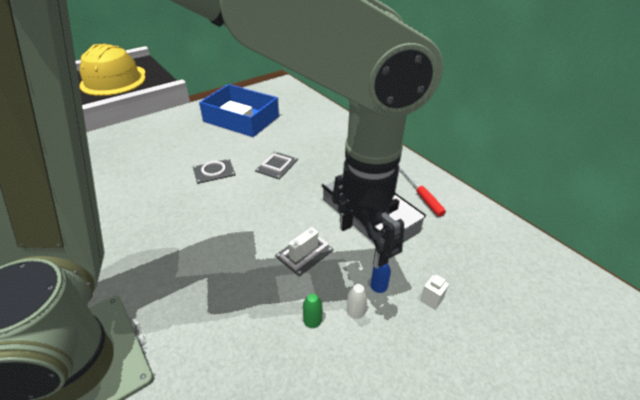

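Candidates at wrist: green (347,103), white (316,192), blue (341,260). White matches the description. I'll confirm it in a crop.

```bash
python3 -c "
import cv2;i=cv2.imread('pics/w7.png');cv2.imwrite('pics/w7c.png',cv2.resize(i[70:300,220:420],None,fx=2.5,fy=2.5))"
```

```text
(no output)
```

View pics/w7c.png

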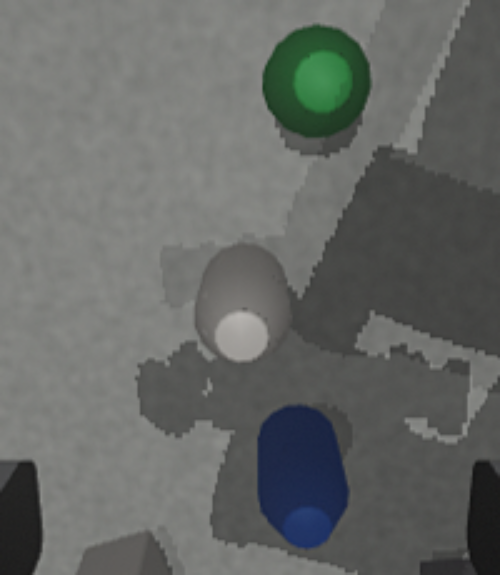

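The crop confirms that the colourless (white) post is the middle one. Grasping it.

```bash
python3 -m crank '0 0 0 -0.0045 -0.0015 0.030 0;0 0 0 0 0 0.035 0;0 0 0 0 0 0.035 0;0 0 0 0 0 0.033 0;0 0 0 0 0 0.020 0'
python3 -m crank '0 0 0 0 0 0 1;0 0 0 0 0 0 1;0 0 0 0 0 0 1;0 0 0 0 0 0 1;0 0 0 0 0 0 1' 40
python3 -m crank '0 0 0 0 0 0 1;0 0 0 0 0 0 1;0 0 0 0 0 0 1;0 0 0 0 0 0 1;0 0 0 0 0 0 1'
python3 plan.py 428.5 372 165 85
```

```text
time_s: 21.12
tcp_pos: [456.1, -192.0, 8.4]
eef_rot: [-2.311, -2.122, 0.003]
force: [-0.3, -0.0, -0.0]
finger_gap: 85.4
time_s: 21.53
tcp_pos: [458.5, -193.6, 13.3]
eef_rot: [2.313, 2.121, 0.003]
force: [0.4, 0.9, 3.5]
finger_gap: 34.8
time_s: 21.95
tcp_pos: [458.6, -193.6, 13.3]
eef_rot: [2.313, 2.12, 0.003]
force: [0.4, 1.6, 7.1]
finger_gap: 35.0
t 21.95 tcp [ 458.6 -193.6   13.3] phi 85.01 tilt [ 0.004 -0.001 -1.   ] F [0.4 1.6 7.1] gap 35.0 q [-0.42  0.45  2.02  0.    0.67 -1.91]
turn z rad 0.0002 shift before-turn axes [ 0.5607 -0.0785 -0.1526] after-turn axes [ 0.5607 -0.0786 -0.1526]
```

```bash
python3 -m crank '0 0 0 0 0 -0.015 1;0 0 0 0 0 -0.030 1;0 0 0 0 0 -0.035 1;0 0 0 0 0 -0.035 1;0 0 0 0 0 -0.03 1'
python3 -m crank '0 0 0 0.0374 -0.0052 0 1;0 0 0 0.0374 -0.0052 0 1;0 0 0 0.0374 -0.0052 0 1;0 0 0 0.0374 -0.0052 0 1;0 0 0 0.0374 -0.0052 0 1'
python3 -m crank '0 0 0 0.0374 -0.0052 0 1;0 0 0 0.0374 -0.0052 0 1;0 0 0 0.0374 -0.0052 0 1;0 0 0 0.0374 -0.0052 0 1;0 0 0 0.0374 -0.0052 0 1'
python3 -m crank '0 0 0 0.0374 -0.0052 0 1;0 0 0 0.0374 -0.0052 0 1;0 0 0 0.0374 -0.0052 0 1;0 0 0 0.0374 -0.0052 0 1;0 0 0 0.0374 -0.0052 0 1'
python3 -m crank '0 0 0 0 0 0 1;0 0 0 0 0 0 1;0 0 0 0 0 0 1;0 0 0 0 0 0 1;0 0 0 0 0 0 1'
python3 - <<'E'
from h import *
o=env.observe();p=env.get_image("wrist"); cv2.imwrite("pics/w8.png",p["pixels"][:,:,::-1])
for cn,oo in (("wrist",o),("side",None)):
  if cn=="side": p=env.get_image("side")
  for d in env.cut_out(p,"round_nest")[:1]:
    P=cloud(p,d["region"],oo);Q=P[(P[:,2]>10.5)&(P[:,2]<18)];print(cn,d["conf"],len(Q),rect(Q))
E
python3 plan.py 428.5 371.5 25 85
```

```text
time_s: 22.37
tcp_pos: [456.9, -193.2, 159.3]
eef_rot: [2.314, 2.122, 0.001]
force: [0.8, -0.1, -1.5]
finger_gap: 35.2
time_s: 22.78
tcp_pos: [446.6, -3.2, 157.2]
eef_rot: [2.316, 2.122, 0.001]
force: [0.8, -0.2, -1.1]
finger_gap: 34.9
time_s: 23.2
tcp_pos: [436.8, 185.6, 157.2]
eef_rot: [2.315, 2.123, 0.001]
force: [0.9, 0.1, -0.1]
finger_gap: 35.0
time_s: 23.62
tcp_pos: [427.2, 374.1, 157.0]
eef_rot: [2.315, 2.123, 0.001]
force: [0.9, 0.1, -1.7]
finger_gap: 35.3
time_s: 24.03
tcp_pos: [428.0, 371.1, 156.8]
eef_rot: [2.317, 2.121, -0.0]
force: [-0.1, -0.0, -1.0]
finger_gap: 34.8
wrist 0.89 1067 (array([428.3, 374. ]), array([62.3, 62. ]), 83.8)
side 0.81 112 (array([428.9, 369.7]), array([64.5, 61.1]), 65.7)
t 24.23 tcp [428.1 371.8 156.8] phi 84.96 tilt [ 0.  0. -1.] F [ 1.3 -0.2  0.5] gap 34.8 q [ 0.69  0.36  1.7   0.    1.08 -0.79]
turn z rad -0.0007 shift before-turn axes [-0.0003  0.0004  0.1318] after-turn axes [-0.0003  0.0004  0.1318]
```

View pics/w8.png

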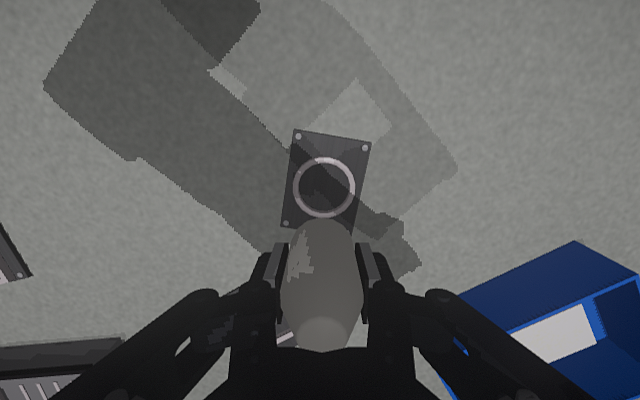

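The post is held, with the round nest at (323,187) ahead of it. The alignment numbers agree, so I'll lower it.

```bash
python3 -m crank '0 0 0 0 0 0.030 1;0 0 0 0 0 0.035 1;0 0 0 0 0 0.035 1;0 0 0 0 0 0.022 1;0 0 0 0 0 0.008 1'
python3 -m crank '0 0 0 0 0 0 1;0 0 0 0 0 0.002 1;0 0 0 0 0 0.001 1;0 0 0 0 0 0.001 1;0 0 0 0 0 0 1'
python3 plan.py 428.5 372 20 85
```

```text
time_s: 24.65
tcp_pos: [426.0, 370.5, 23.2]
eef_rot: [-2.316, -2.122, 0.011]
force: [-0.4, 0.2, -1.1]
finger_gap: 35.0
time_s: 25.07
tcp_pos: [428.5, 373.0, 23.8]
eef_rot: [2.316, 2.123, 0.004]
force: [-0.2, -0.5, -1.1]
finger_gap: 35.3
t 25.07 tcp [428.5 373.   23.8] phi 85.03 tilt [ 0.002  0.002 -1.   ] F [-0.2 -0.5 -1.1] gap 35.3 q [ 0.7   0.51  1.84  0.    0.78 -0.79]
turn z rad 0.0005 shift before-turn axes [-0.001   0.0001  0.0038] after-turn axes [-0.001   0.0001  0.0038]
```

```bash
python3 -m crank '0 0 0 0 0 0.001 1;0 0 0 0 0 0.001 1;0 0 0 0 0 0.001 1;0 0 0 0 0 0.001 1;0 0 0 0 0 0 1'
python3 -m crank '0 0 0 0 0 0 0.8;0 0 0 0 0 0 0.5;0 0 0 0 0 0 0.4;0 0 0 0 0 0 0.3;0 0 0 0 0 0 0.3'
python3 -m crank '0 0 0 0 0 -0.02 0.3;0 0 0 0 0 -0.035 0.3;0 0 0 0 0 -0.04 0.3;0 0 0 0 0 -0.04 0;0 0 0 0 0 0 0'
python3 - <<'E'
from h import *
p=env.get_image("side"); cv2.imwrite("pics/s9.png",cv2.resize(p["pixels"][130:300,170:370,::-1],None,fx=3.5,fy=3.5))
E
python3 plan.py 594 -263 165 105
```

```text
time_s: 25.48
tcp_pos: [427.9, 372.6, 19.4]
eef_rot: [-2.316, -2.123, -0.001]
force: [-2.8, -0.4, 4.6]
finger_gap: 35.1
time_s: 25.9
tcp_pos: [427.9, 372.5, 18.4]
eef_rot: [-2.316, -2.123, 0.0]
force: [0.5, 0.3, -0.3]
finger_gap: 59.7
time_s: 26.32
tcp_pos: [431.5, 375.6, 161.7]
eef_rot: [2.315, 2.122, 0.025]
force: [1.2, 0.9, 0.2]
finger_gap: 81.5
t 26.37 tcp [430.1 374.4 158.2] phi 85.03 tilt [ 0.008  0.007 -1.   ] F [-1.   1.2  0.6] gap 85.5 q [ 0.7   0.36  1.69  0.    1.07 -0.79]
turn z rad -0.3486 shift before-turn axes [-0.6207  0.2186 -0.0097] after-turn axes [-0.658  -0.0066 -0.0117]
```

View pics/s9.png

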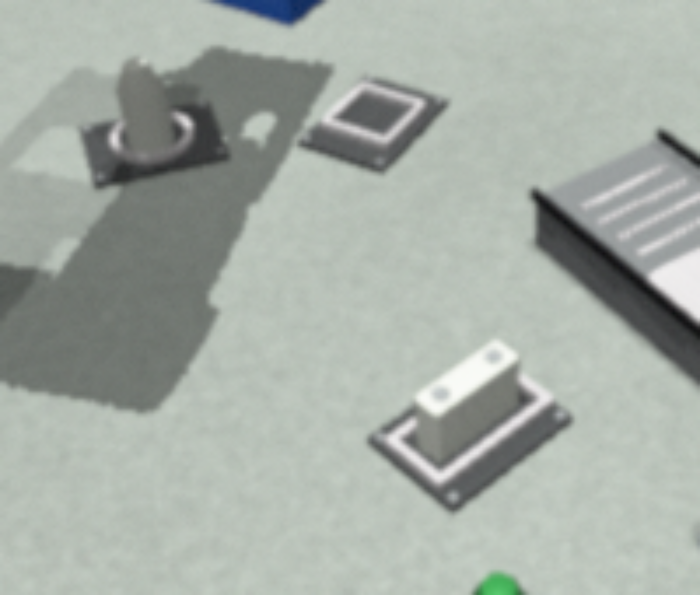

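The round post and the key stand in their nests. On to the square post.

```bash
python3 -m crank '0 0 -0.0628 -0.037 0.012 0 0;0 0 -0.0628 -0.038 0.009 0 0;0 0 -0.0628 -0.038 0.006 0 0;0 0 -0.0628 -0.038 0.003 0 0;0 0 -0.0628 -0.038 0.001 0 0'
python3 plan.py 594 -263 165 103
```

```text
time_s: 26.78
tcp_pos: [465.3, 181.9, 152.1]
eef_rot: [-1.95, -2.461, 0.004]
force: [0.2, 0.2, -0.8]
finger_gap: 85.7
t 26.78 tcp [465.3 181.9 152.1] phi 103.23 tilt [-0.003 -0.001 -1.   ] F [ 0.2  0.2 -0.8] gap 85.7 q [ 0.35  0.27  1.85  0.    1.02 -1.45]
turn z rad 0.004 shift before-turn axes [-0.4625  0.0235 -0.0128] after-turn axes [-0.4624  0.0253 -0.0128]
```

```bash
python3 -m crank '0 0 0 -0.0308 0.0015 -0.003 0;0 0 0 -0.0308 0.0015 -0.003 0;0 0 0 -0.0308 0.0015 -0.003 0;0 0 0 -0.0308 0.0015 -0.003 0;0 0 0 -0.0308 0.0015 0 0'
python3 -m crank '0 0 0 -0.0308 0.0015 0 0;0 0 0 -0.0308 0.0015 0 0;0 0 0 -0.0308 0.0015 0 0;0 0 0 -0.0308 0.0015 0 0;0 0 0 -0.0308 0.0015 0 0'
python3 -m crank '0 0 0 -0.0308 0.0015 0 0;0 0 0 -0.0308 0.0015 0 0;0 0 0 -0.0308 0.0015 0 0;0 0 0 -0.0308 0.0015 0 0;0 0 0 -0.0308 0.0015 0 0'
python3 - <<'E'
from h import *
env.get_image("side");env.get_image("side")
o=env.observe();p=env.get_image("wrist"); cv2.imwrite("pics/w10.png",p["pixels"][:,:,::-1])
for d in env.cut_out(p,"square_post")[:2]:
    P=cloud(p,d["region"],o)
    for a,b in ((61,68),(47,54)):
        Q=P[(P[:,2]>a)&(P[:,2]<b)];print("sq",d["conf"],len(Q),rect(Q))
E
python3 plan.py 594 -263 10 103
```

```text
time_s: 27.2
tcp_pos: [507.9, 33.9, 164.7]
eef_rot: [-1.955, -2.458, 0.001]
force: [0.2, 0.0, 0.0]
finger_gap: 85.5
time_s: 27.62
tcp_pos: [549.6, -114.3, 163.9]
eef_rot: [-1.954, -2.457, 0.002]
force: [0.6, -0.9, -0.1]
finger_gap: 85.3
time_s: 28.03
tcp_pos: [591.6, -262.4, 163.6]
eef_rot: [-1.954, -2.456, 0.001]
force: [-0.1, 0.9, 0.2]
finger_gap: 85.8
t 28.23 tcp [ 591.4 -261.3  163.5] phi 102.93 tilt [-0.003  0.002 -1.   ] F [-0.  -0.6  0. ] gap 85.3 q [-0.43  0.48  1.49  0.    1.18 -2.23]
turn z rad -0.0011 shift before-turn axes [-0.0026  0.0026  0.1535] after-turn axes [-0.0026  0.0026  0.1535]
```

View pics/w10.png

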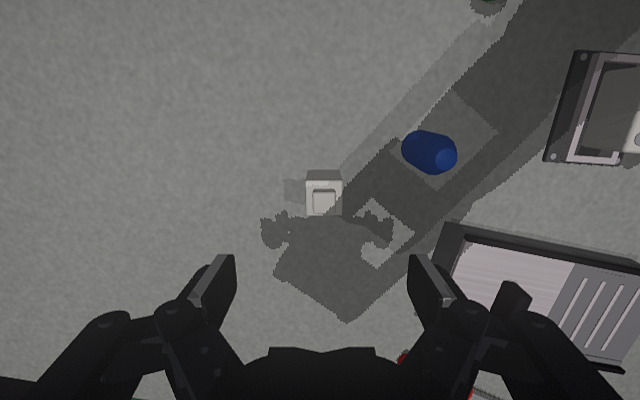

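The detector missed, but the post is plain at (324,195) with its sides parallel to the jaws. I'll measure it from depth.

```bash
python3 - <<'E'
from h import *
o=env.observe();p=env.get_image("wrist");print(env.observe()["tcp_pos"])
M=np.zeros((400,640),bool);M[165:220,295:350]=1;P=cloud(p,M,o)
for a,b in ((60,68),(46,54),(46,70)):
    Q=P[(P[:,2]>a)&(P[:,2]<b)];print(len(Q),rect(Q))
E
python3 plan.py 594 -263 10 103
```

```text
[ 591.33352027 -260.5056253   164.00454095]
517 (array([ 593.6, -262.3]), array([20.3, 19.3]), 12.4)
769 (array([ 593.7, -262.6]), array([34.6, 33.5]), 14.1)
1329 (array([ 593.7, -262.6]), array([34.6, 33.5]), 14.1)
t 28.28 tcp [ 591.3 -260.5  164. ] phi 103.0 tilt [-0.003  0.002 -1.   ] F [ 0.1  0.4 -0.1] gap 85.5 q [-0.43  0.48  1.49  0.    1.18 -2.23]
turn z rad 0.0 shift before-turn axes [-0.0034  0.0024  0.154 ] after-turn axes [-0.0034  0.0024  0.154 ]
```

```bash
python3 -m crank '0 0 -0.008 -0.0022 0.0024 0.030 0;0 0 0 0 0 0.035 0;0 0 0 0 0 0.035 0;0 0 0 0 0 0.033 0;0 0 0 0 0 0.020 0'
python3 -m crank '0 0 0 0 0 0 1;0 0 0 0 0 0 1;0 0 0 0 0 0 1;0 0 0 0 0 0 1;0 0 0 0 0 0 1' 40
python3 -m crank '0 0 0 0 0 0 1;0 0 0 0 0 0 1;0 0 0 0 0 0 1;0 0 0 0 0 0 1;0 0 0 0 0 0 1'
python3 plan.py 584.5 293.5 155 117
```

```text
time_s: 28.7
tcp_pos: [592.5, -260.0, 8.8]
eef_rot: [-1.939, -2.463, 0.002]
force: [-1.0, -0.2, -0.4]
finger_gap: 85.5
time_s: 29.12
tcp_pos: [596.5, -263.2, 15.0]
eef_rot: [1.943, 2.464, 0.002]
force: [0.9, 0.4, 5.7]
finger_gap: 33.5
time_s: 29.53
tcp_pos: [596.5, -263.2, 15.0]
eef_rot: [1.943, 2.463, 0.002]
force: [0.2, 1.2, 6.5]
finger_gap: 33.6
t 29.53 tcp [ 596.5 -263.2   15. ] phi 103.46 tilt [ 0.004 -0.001 -1.   ] F [0.2 1.2 6.5] gap 33.6 q [-0.43  0.63  1.64  0.    0.87 -2.24]
turn z rad -0.2363 shift before-turn axes [ 0.5439  0.1185 -0.1407] after-turn axes [ 0.5011  0.2426 -0.1402]
```

```bash
python3 -m crank '0 0 0 0 0 -0.015 1;0 0 -0.059 0 0 -0.030 1;0 0 -0.059 0 0 -0.035 1;0 0 -0.059 0 0 -0.035 1;0 0 -0.059 0 0 -0.028 1'
python3 plan.py 587 294.8 155 117
```

```text
time_s: 29.95
tcp_pos: [595.4, -263.1, 158.9]
eef_rot: [1.636, 2.678, 0.001]
force: [0.6, -0.5, -0.2]
finger_gap: 33.9
t 29.95 tcp [ 595.4 -263.1  158.9] phi 117.16 tilt [ 0.003 -0.001 -1.   ] F [ 0.6 -0.5 -0.2] gap 33.9 q [-0.43  0.49  1.49 -0.    1.17 -2.48]
turn z rad 0.0027 shift before-turn axes [0.5003 0.2472 0.0031] after-turn axes [0.501  0.2458 0.0031]
```

```bash
python3 -m crank '0 0 0 0.0334 0.0164 0 1;0 0 0 0.0334 0.0164 0 1;0 0 0 0.0334 0.0164 0 1;0 0 0 0.0334 0.0164 0 1;0 0 0 0.0334 0.0164 0 1'
python3 -m crank '0 0 0 0.0334 0.0164 0 1;0 0 0 0.0334 0.0164 0 1;0 0 0 0.0334 0.0164 0 1;0 0 0 0.0334 0.0164 0 1;0 0 0 0.0334 0.0164 0 1'
python3 -m crank '0 0 0 0.0334 0.0164 0 1;0 0 0 0.0334 0.0164 0 1;0 0 0 0.0334 0.0164 0 1;0 0 0 0.0334 0.0164 0 1;0 0 0 0.0334 0.0164 0 1'
python3 -m crank '0 0 0 0 0 0 1;0 0 0 0 0 0 1;0 0 0 0 0 0 1;0 0 0 0 0 0 1;0 0 0 0 0 0 1'
python3 - <<'E'
from h import *
o=env.observe();p=env.get_image("wrist"); cv2.imwrite("pics/w11.png",p["pixels"][:,:,::-1])
for cn,oo in (("wrist",o),("side",None)):
  if cn=="side": p=env.get_image("side")
  for d in env.cut_out(p,"square_nest")[:2]:
    P=cloud(p,d["region"],oo);Q=P[(P[:,2]>10.5)&(P[:,2]<18)];print(cn,d["conf"],len(Q),rect(Q))
E
python3 plan.py 587 294.8 27 117
```

```text
time_s: 30.37
tcp_pos: [591.8, -75.4, 156.2]
eef_rot: [1.642, 2.677, 0.001]
force: [0.0, 0.7, -0.9]
finger_gap: 33.9
time_s: 30.78
tcp_pos: [589.1, 110.8, 156.2]
eef_rot: [1.642, 2.678, 0.001]
force: [0.6, 0.5, -0.9]
finger_gap: 33.8
time_s: 31.2
tcp_pos: [586.4, 296.9, 156.2]
eef_rot: [1.641, 2.678, 0.001]
force: [0.2, -0.9, -0.8]
finger_gap: 33.7
time_s: 31.62
tcp_pos: [587.0, 293.7, 155.9]
eef_rot: [1.644, 2.677, -0.0]
force: [0.4, -0.6, -1.2]
finger_gap: 33.7
wrist 0.97 1430 (array([583.7, 295.5]), array([62.2, 62.1]), 26.6)
side 0.74 157 (array([583.1, 293.8]), array([65.4, 62.5]), 26.6)
t 31.82 tcp [587.  294.4 155.8] phi 116.93 tilt [ 0.  0. -1.] F [ 0.9 -0.  -0.6] gap 33.3 q [ 0.45  0.5   1.47  0.    1.17 -1.59]
turn z rad -0.0013 shift before-turn axes [0.0004 0.0002 0.1288] after-turn axes [0.0004 0.0002 0.1288]
```

View pics/w11.png

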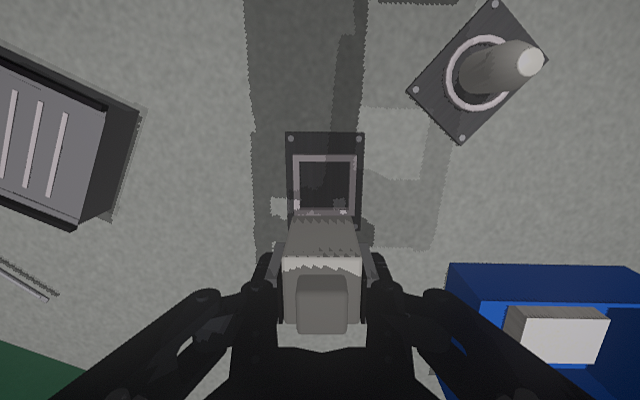

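Square nest at (325,185), parallel to the post in the jaws. Lowering.

```bash
python3 -m crank '0 0 0 0.0005 -0.0006 0.030 1;0 0 0 0 0 0.035 1;0 0 0 0 0 0.033 1;0 0 0 0 0 0.022 1;0 0 0 0 0 0.008 1'
python3 -m crank '0 0 0 0 0 0 1;0 0 0 0 0 0.001 1;0 0 0 0 0 0.001 1;0 0 0 0 0 0.001 1;0 0 0 0 0 0 1'
python3 plan.py 586.3 295.3 21 117
```

```text
time_s: 32.23
tcp_pos: [583.7, 293.9, 23.6]
eef_rot: [-1.64, -2.675, 0.01]
force: [0.6, -0.4, -1.3]
finger_gap: 33.6
time_s: 32.65
tcp_pos: [586.8, 295.8, 26.1]
eef_rot: [1.641, 2.677, 0.003]
force: [0.2, -0.6, -0.6]
finger_gap: 33.9
t 32.65 tcp [586.8 295.8  26.1] phi 117.0 tilt [ 0.002  0.001 -1.   ] F [ 0.2 -0.6 -0.6] gap 33.9 q [ 0.45  0.62  1.62  0.    0.9  -1.59]
turn z rad -0.0001 shift before-turn axes [-0.0002 -0.0007  0.0051] after-turn axes [-0.0002 -0.0007  0.0051]
```

```bash
python3 -m crank '0 0 0 0 0 0.0015 1;0 0 0 0 0 0.001 1;0 0 0 0 0 0.001 1;0 0 0 0 0 0.001 1;0 0 0 0 0 0 1'
python3 plan.py 586.3 295.3 21 117
```

```text
time_s: 33.07
tcp_pos: [586.1, 295.5, 21.0]
eef_rot: [1.641, 2.678, 0.001]
force: [-1.2, -1.5, 4.2]
finger_gap: 33.4
t 33.07 tcp [586.1 295.5  21. ] phi 117.0 tilt [ 0.  0. -1.] F [-1.2 -1.5  4.2] gap 33.4 q [ 0.45  0.63  1.62  0.    0.89 -1.59]
turn z rad 0.0 shift before-turn axes [-0.0003  0.0001  0.    ] after-turn axes [-0.0003  0.0001  0.    ]
```

Contact with the floor. Releasing and retreating up, then toward the base side for a clear view.

```bash
python3 -m crank '0 0 0 0 0 0 0.8;0 0 0 0 0 0 0.5;0 0 0 0 0 0 0.4;0 0 0 0 0 0 0.3;0 0 0 0 0 0 0.3'
python3 -m crank '0 0 0 0 0 -0.02 0.3;0 0 0 0 0 -0.035 0.3;0 0 0 0 0 -0.04 0.3;0 0 0 0 0 -0.04 0;0 0 0 0 0 -0.03 0'
python3 -m crank '0 0 0 -0.02 -0.03 0 0;0 0 0 -0.02 -0.03 0 0;0 0 0 -0.02 -0.03 0 0;0 0 0 -0.02 -0.03 0 0;0 0 0 -0.02 -0.03 0 0'
python3 -m crank '0 0 0 0 0 0 0;0 0 0 0 0 0 0;0 0 0 0 0 0 0;0 0 0 0 0 0 0;0 0 0 0 0 0 0'
python3 plan.py
python3 - <<'E'
from h import *
M=np.ones((400,640),bool)
o=env.observe();pw=env.get_image("wrist");ps=env.get_image("side");pc=env.get_image("scene")
for n,p in(("w",pw),("s",ps),("c",pc)): cv2.imwrite(f"pics/z_{n}.png",p["pixels"][:,:,::-1])
T=dict(round=(428.5,372,76,86),square=(584,294,66,76),key=(461,-18,48,57),grip=(659,-65,72,86))
for nm,p,oo in (("wrist",pw,o),("side",ps,None),("scene",pc,None)):
    P=cloud(p,M,oo)
    for k,(x,y,a,b) in T.items():
        Q=P[(abs(P[:,0]-x)<45)&(abs(P[:,1]-y)<45)&(P[:,2]>a)&(P[:,2]<b)]
        print(nm,k,len(Q),(rect(Q),Q[:,2].max().round(1)) if len(Q)>8 else "")
E
```

```text
time_s: 33.48
tcp_pos: [586.0, 295.4, 19.8]
eef_rot: [-1.641, -2.678, 0.0]
force: [0.7, 0.6, -0.7]
finger_gap: 59.8
time_s: 33.9
tcp_pos: [586.7, 295.7, 188.6]
eef_rot: [1.641, 2.677, 0.005]
force: [-0.1, -0.3, -0.2]
finger_gap: 81.3
time_s: 34.32
tcp_pos: [496.7, 137.0, 185.0]
eef_rot: [1.641, 2.679, -0.0]
force: [0.4, -0.7, -0.0]
finger_gap: 86.0
time_s: 34.73
tcp_pos: [498.5, 139.2, 184.9]
eef_rot: [1.64, 2.679, 0.001]
force: [0.9, 0.2, 0.1]
finger_gap: 85.4
t 34.73 tcp [498.5 139.2 184.9] phi 117.06 tilt [ 0.  0. -1.] F [0.9 0.2 0.1] gap 85.4 q [ 0.25  0.27  1.77  0.    1.11 -1.79]
wrist round 327 ((array([427.2, 371.6]), array([18.8, 19. ]), 31.1), np.float64(81.1))
wrist square 289 ((array([583.6, 294.1]), array([20.8, 19.7]), 28.3), np.float64(71.6))
wrist key 2242 ((array([459.9, -15.8]), array([69.9, 22. ]), 8.9), np.float64(55.5))
wrist grip 929 ((array([658.7, -64.7]), array([50.5, 14.3]), 0.7), np.float64(81.3))
side round 22 ((array([426.3, 370.1]), array([14.9, 19.1]), 8.7), np.float64(80.0))
side square 40 ((array([582.8, 292. ]), array([20.3, 21.2]), 26.5), np.float64(71.0))
side key 264 ((array([459.1, -18.6]), array([70.7, 23.3]), 10.2), np.float64(54.4))
side grip 127 ((array([657.8, -67.7]), array([49.2, 14.7]), 0.8), np.float64(81.4))
scene round 39 ((array([430.4, 370.3]), array([19.4, 19.8]), 33.1), np.float64(81.6))
scene square 74 ((array([587. , 293.1]), array([23.1, 20. ]), 29.6), np.float64(72.9))
scene key 151 ((array([461. , -17.4]), array([76.5, 21.9]), 9.8), np.float64(56.6))
scene grip 124 ((array([661.3, -66. ]), array([52. , 14.3]), 0.5), np.float64(82.8))
```

View pics/z_s.png

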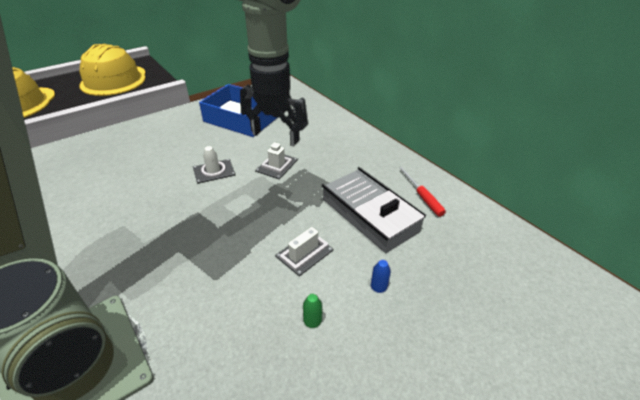

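View pics/z_c.png

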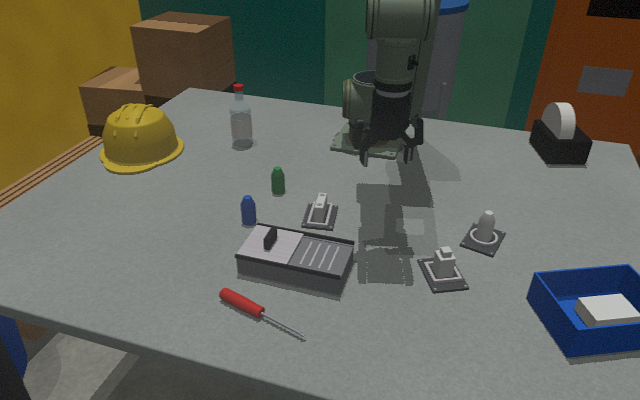

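View pics/z_w.png

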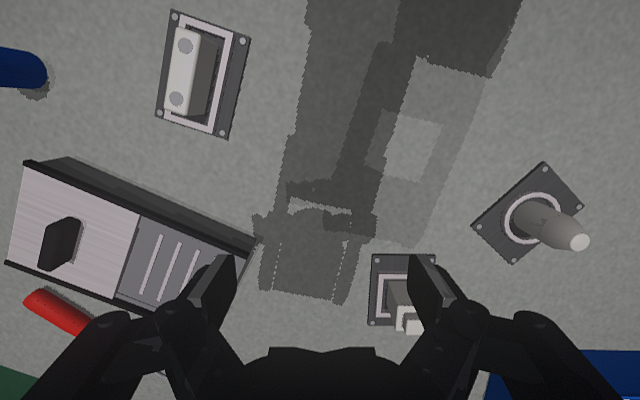

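The pictures show all three parts upright in their nests. In the wrist view the round post is at (550,225), the square post at (410,315) and the key at (190,75). The cover is shut, with its grip at (60,243). Handing in.

```bash
python3 -c "
from workcell import env
print(env.job_done())"
```

```text
the job is handed in; nothing more can be done
None
```

The job is done and handed in at about 35 s of the 131 s allowed; no verdict was reported.

- **White parts:** the key, round post and square post stand upright in their matching nests. The last checks from all three cameras put each within about 4 mm of its opening's centre. The tops are at the heights expected for parts standing on the nest floor, and the key lies along its opening to within about 2°.
- **Case:** I slid the cover back about 104 mm, stood the insert in the middle of the compartment and checked it by camera. I then pushed the cover shut until it met its stop. Its grip measures within 2–3 mm of where it was at the start.
- **Gripper:** it is open, clear of everything, and the force reading is near zero.

Some readings were off along the way:

- **Key force:** lowering the key gave a brief 58 N wrist force, under the 120 N limit, so I lowered the other parts more slowly.
- **Square post:** the detector missed it once in the wrist view, so I measured it from the depth image instead.
- **Camera agreement:** the cameras differed by 2–4 mm among themselves, well inside the 13 mm tolerance.
- **Insert:** it is now hidden, so I could not check it again after closing the cover.

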